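# Set the swivel table of a bearing gauge to its index tab

### The arm

A 7-joint arm with a two-finger parallel gripper is mounted at the origin on the work surface. World frame = base frame: x ahead of the robot, y to its left, z up, the work surface at z = 0. Lengths are in mm, angles in rad, forces in N, time in s.
With the tool pointing down it reaches from about 425 to 925 mm from the base axis. Payload 6.8 kg.
Tool frame: the origin (TCP) lies at the very end of the fingers, on their centre line; the grasp point (between the pads) lies 19 mm behind it; z points along the fingers, y is the direction in which the jaws open and shut (so a half turn about z gives the same grasp; the last joint's range is limited). The gripper opens to 85 mm and grips with 20 to 120 N. Pads are 22 mm wide; open, the fingers measure 114 mm over their backs; the gripper's body (76 mm by 85 mm) begins 54 mm behind the grasp point. The pads swing forward as they close: fully open they stand 13 mm farther back than shut.
Start: joints at [-1.28, 0.477, 0.022, 1.555, -0.011, 1.109, -0.083], TCP at [262.109, 622.05, 231.308] pointing down, gripper open.
Joint ranges: [-2.96, 2.96], [-0.34, 2.1], [-1.41, 1.46], [0.24, 2.44], [-1.37, 4.51], [0.17, 1.92], [-2.96, 2.96]. Speed limits (rad/s): [2.39, 2.39, 3.14, 3.14, 3.14, 3.14, 3.14].

### API

Orientations are given as [roll, pitch, yaw] about the fixed x, y, z axes, in that order (R = Rz(yaw) Ry(pitch) Rx(roll)).
In Python, from bench import env gives the robot as it stands.
- The arm moves only by the shell command python3 -m crank 'ROWS' [FORCE]. ROWS is JSON, a list of rows, each an object with "hand": the opening, from 0 (shut) to 1 (fully open); "travel": the shift along the tool's x, y, z in m, a list of three; "rotation": the turn, a rotation vector about the tool's x, y, z in units of 5 degrees (1.0 is 5 degrees), a list of three. A call has 1 to 20 rows; each row is the pose to reach, as a shift and turn from the pose measured when the call began, along the tool's axes at that moment; what a row does not reach only later rows make up. A row lasts 1/8 s, in which the tool goes at most 62.5 mm and 10.7 degrees, less where a joint would pass 70% of its speed; a pose out of reach is approached as far as the arm can. A call with a gripper value outside its range is refused whole. The fingers move at their own pace and stop on an object; FORCE is the grip in N (left out, the last holds). Time passes only in rows, so rows that repeat a pose let the fingers close. It gives the time, the measured TCP pose, the force and the opening at its end, in the units of the state.
- env.state(): the state, without advancing time (a new reading comes with each control period).
- env.read_camera(name): name is "scene" or "top"; returns the picture (420x560x3 uint8, red, green, blue); there is no depth.
- env.camera_info(name): a dict with "camera_matrix" (3x3 intrinsics, pixels), "dist" ([k1, k2, p1, p2, k3] as OpenCV has them; the pictures are not rectified), "R" (3x3) and "t" (3): a world point X has camera coordinates R X + t. Camera axes: x right, y down, z forward; pixel columns grow to the right and rows downward; lengths in mm; the calibration is good to about 2 mm. A picture is of the moment at which its call begins. camera_info takes no time and is no camera call.
- env.finish_job(): hands the job in, once; it reports no verdict.
Trained networks look in the newest picture that a camera, given by its name, has taken for a name from the list of things; names that differ only in an ending like _2 or _b are one class to them, and where a whole thing is asked for, a point or a joint stands for the part that bears it (a point fixed in the world has none). Each returns a list of dicts, best first, with "p" (0 to 1); they miss things now and then, are a little off and sometimes report something else, mostly with a low value. They report only what shows in the picture. A call takes as long as a camera call.
- env.masks_of(camera, name): "region" (420x560 bool, what is visible of it) and "pixel" ([column, row] in pixels, amid what is visible of it).
The state is a dict: "t": time; "joints": joint angles; "qvel": joint speeds; "joint_efforts": joint torques, N m; "tcp_pos": TCP position; "ee_rot": TCP orientation; "ft_force": force on the tool from outside, world axes, zero at the start; "wrist_torque": the same for the moment, N m; "finger_gap": opening from 0.0 (shut) to 1.0 (fully open).
Only numpy, scipy, OpenCV 4.12 (cv2) and the standard library are available. Lean on these libraries where they do the work, as an engineer would, in place of code of your own. Each camera call takes 0.05 s, during which the arm holds its last target. There are 200 camera calls.

### The job

The swivel table's head is clamped in the wrong position. Loosen the black T-bar clamp knob by turning it well round counter-clockwise (about 70 degrees), swing the head by its upright post until its pointer stands at the tip of the pointed, triangular index tab (not the square tab), then turn the knob fully back clockwise to clamp it there. Never drag the head round while the knob is tight, and leave the pointed tab where it is on the rim.

Things in the scene. Friction and masses are not known exactly. Their poses are not given: they have to be found in the camera images.
- clamp (a joint): Angle of the clamp knob, rad: 0 fully tight (end stop), growing counter-clockwise seen from above to 1.5 (end stop). Starts within 0.1 of tight. Turning takes about 0.3 N m; it stays where left. The head may be swung only with the knob beyond 0.6 rad; it then moves with about 5 N at the post and stays where left. Pushed while tight it slips at the same 5 N, which counts as a failure.
- clamp_grip (a point): Middle of the black T-bar clamp knob (bar 52 mm long, 14 thick, from 68 to 96 mm above the work surface), on its vertical axis, 82 mm up. Its own y axis lies along the bar and turns with it. It sits on a grey lug (top 61 mm up) on the rim of the round dark iron base, 85 mm from the head's pivot, opposite the graduated half. Nothing within 80 mm of it but the robot stands higher than 62 mm.
- pointer (a point): Tip of the head's pointer, 108 mm from the pivot axis, 37 mm above the work surface; its own x axis points radially outward, z up. On the same radial line, 23 mm inward of the tip (85 mm from the pivot), stands the plain round steel post to swing the head by: diameter 20 mm, top 141 mm, clear from 46 mm up. The head is a 136 mm steel disc with a bearing ring on it (top 55 mm up).
- index (a point): Inward tip of the pointed brass index tab (a triangle 34 mm wide, 42 long, 8 thick, its point towards the pivot) on the rim of the fixed base, 110 mm from the pivot axis, 28 mm above the work surface; its own x axis points radially outward. The pointer stops just inside and above it. The tab grips the rim stiffly. The other brass tab, a 34 mm square, is not the target.

How it is judged:
By the outcome, as a careful person would: the job done as asked, in the order asked, and still so for the second after the job is handed in, with the robot touching nothing.
It also fails if it takes over 66 s, if anything falls off the work surface, if the arm or the gripper's body presses on something with over 40 N, if the wrist force passes 120 N, or if a joint passes its speed limit or range.

## Working session

There is one attempt and no reset: what is moved stays moved. The work goes in short steps, Python scripts to look and compute and a shell command to move; the robot and the scene stay as the last step left them, time stands still between calls to the robot, and variables do not carry over. Pictures are saved under pics/ and viewed, about 8 in all and at most 12, crops included, and the job is handed in when it is done.

```bash
mkdir -p pics; ls
python3 - <<'E'
from bench import env
import cv2,numpy as np
s=env.state();print(s)
for c in ["scene","top"]:
    im=env.read_camera(c);cv2.imwrite(f"pics/{c}0.png",im[:,:,::-1])
    i=env.camera_info(c);print(c,i)
    for n in ["clamp","clamp_grip","pointer","index"]:
        for d in env.masks_of(c,n)[:3]: print(c,n,round(d["p"],2),d["pixel"],d["region"].sum())
E
```

```text
pics
{'t': 0.0, 'joints': array([-1.2801046 ,  0.47779229,  0.02234804,  1.55646112, -0.01150381,
        1.10926399, -0.08309406]), 'qvel': array([ 0.00050946,  0.00057266, -0.00015411, -0.00134813, -0.00065969,
       -0.00211395, -0.00095145]), 'joint_efforts': array([ 7.36382594e-05, -5.96450007e+01,  1.60798229e+00, -2.81200057e+01,
        1.23994367e-02,  9.16169083e-03, -2.87181479e-05]), 'tcp_pos': array([261.89561019, 621.4862938 , 230.32701662]), 'ee_rot': array([-3.13980117e+00,  1.33636143e-04,  2.74281941e+00]), 'ft_force': array([ 0.20364706,  0.52191913, -0.0060431 ]), 'wrist_torque': array([-0.00093876, -0.01192974, -0.0139774 ]), 'finger_gap': 1.001704903526501}
scene {'camera_matrix': array([[417.72940886,   0.        , 274.69764745],
       [  0.        , 417.72940886, 209.12125557],
       [  0.        ,   0.        ,   1.        ]]), 'dist': array([-0.05709399,  0.        ,  0.        ,  0.        ,  0.        ]), 'R': array([[ 0.80174214,  0.59723653,  0.02276135],
       [ 0.35855182, -0.4501598 , -0.81779994],
       [-0.47817375,  0.66382579, -0.57505232]]),
[... 155 characters left out ...]
 [278.5, 240.3] 4145
scene index 0.72 [364.2, 256.6] 355
top {'camera_matrix': array([[432.38042991,   0.        , 282.91543995],
       [  0.        , 432.38042991, 212.12030956],
       [  0.        ,   0.        ,   1.        ]]), 'dist': array([-0.10321121,  0.        ,  0.        ,  0.        ,  0.        ]), 'R': array([[-0.02548918, -0.999596  , -0.01257532],
       [-0.99527449,  0.02655399, -0.0934001 ],
       [ 0.09369629,  0.0101352 , -0.99554924]]), 't': array([ 44.21946201, 583.48437076, 685.58828948])}
top clamp 0.83 [273.4, 255.9] 381
top clamp 0.21 [257.0, 124.4] 340
top clamp_grip 0.63 [270.8, 252.4] 318
top pointer 0.77 [290.9, 200.9] 5508
top index 0.57 [257.5, 127.8] 273
```

Run:
```python
import cv2
a=cv2.imread("pics/top0.png");cv2.imwrite("pics/top0c.png",cv2.resize(a[90:300,150:430],None,fx=2.8,fy=2.8,interpolation=cv2.INTER_CUBIC))
```

```text
(no output)
```

View pics/scene0.png

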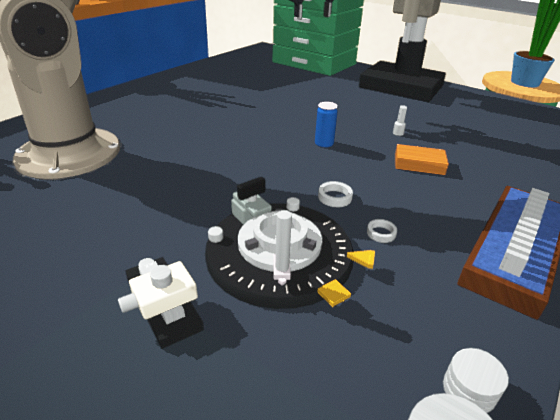

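View pics/top0c.png

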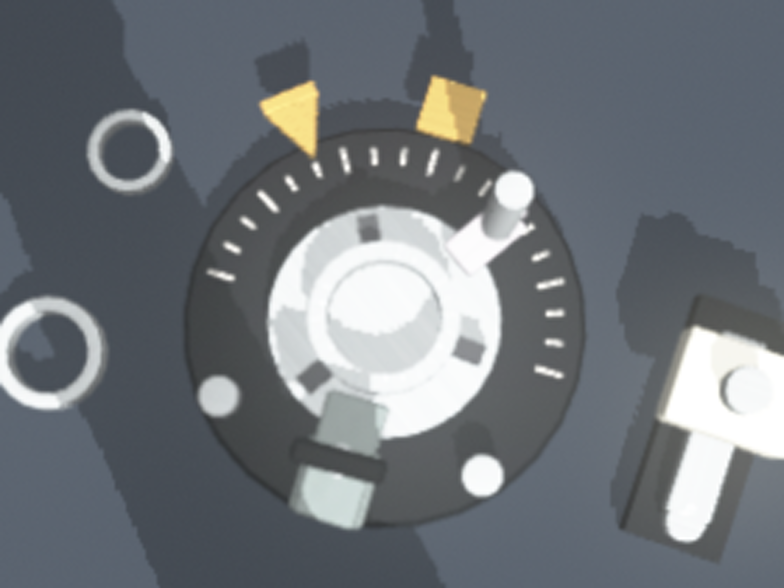

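The top view is clear. The triangle's tip is at about full-image (262,146), the post top at (333,158) and the knob bar at about (271,255), tilted slightly. The square tab is at (311,129). Next I'll localise these.

```bash
cat > h.py <<'E'
from bench import env
import cv2,numpy as np
def ray(cam,px,z):
    i=env.camera_info(cam)
    u=cv2.undistortPoints(np.array([[px]],float),i["camera_matrix"],i["dist"])[0,0]
    d=i["R"].T@np.array([u[0],u[1],1]);c=-i["R"].T@i["t"]
    return (c+d*(z-c[2])/d[2])[:2]
def proj(cam,X):
    i=env.camera_info(cam);X=np.atleast_2d(np.array(X,float))
    return cv2.projectPoints(X,cv2.Rodrigues(i["R"])[0],i["t"],i["camera_matrix"],i["dist"])[0][:,0]
def crop(px): return [150+px[0]/2.8,90+px[1]/2.8]
E
python3 - <<'E'
from h import *
from scipy.optimize import least_squares
P=lambda x,y,z:ray("top",crop((x,y)),z)
tip=P(314,157,30);post=P(514,190,141);bar=P(338,460,92)
print("tip",tip,"post",post,"bar",bar)
# base rim: circle edge points at unknown rim z ~ 24
rim=np.array([P(x,y,24) for x,y in [(185,325),(584,325),(385,128),(400,526),(245,465),(545,450)]])
f=lambda q:np.r_[np.hypot(*(rim-q[:2]).T)-q[2]]
r=least_squares(f,[600,0,120]);print("rim",r.x,r.fun)
g=lambda q:np.r_[np.hypot(*(tip-q))-110,np.hypot(*(post-q))-85,np.hypot(*(bar-q))-85,(q-r.x[:2])/2]
r2=least_squares(g,r.x[:2]);p=r2.x;print("pivot",p,r2.fun)
an=lambda v:np.degrees(np.arctan2(v[1]-p[1],v[0]-p[0]))
print("angles tip,post,bar",an(tip),an(post),an(bar))
# scene check
for n,px,z in [("knob",(251,188),85),("posttop",(284,214),141),("tip",(347,259),30)]: print(n,ray("scene",px,z))
for c in ["top","scene"]:
    env.read_camera(c)
    m=env.masks_of(c,"clamp")[0];ys,xs=np.nonzero(m["region"])
    pts=np.array([ray(c,(x,y),88) for x,y in zip(xs,ys)]);w,v=np.linalg.eigh(np.cov(pts.T));print(c,pts.mean(0),np.sqrt(w*12),np.degrees(np.arctan2(v[1,1],v[0,1])))
a=P(296,448,96);b=P(383,462,96);print(a,b,np.degrees(np.arctan2(*(a-b)[::-1])))
s=env.state();print(s["tcp_pos"],np.degrees(s["ee_rot"]))
E
```

```text
tip [696.10565575  60.88164445] post [648.40126013 -45.25612218] bar [515.85219399  48.09208994]
rim [595.35634296  20.78494434 118.791791  ] [ 0.63823558 -1.03688819  0.18842672  0.44936095 -1.23207669  0.99294163]
pivot [594.88811127  19.97896447] [-0.83031309 -0.62421182 -1.11302816 -0.23411584 -0.40298994]
angles tip,post,bar 22.003959838185335 -50.63754716550965 160.4194953005308
knob [519.21061571  46.75654027]
posttop [649.90012175 -43.83110816]
tip [708.70053854  47.87632741]
top [515.13427831  48.62334986] [14.05688666 49.05836313] 74.0501857417066Traceback (most recent call last):
  File "<stdin>", line 18, in <module>
IndexError: list index out of range
```

The two cameras agree to a few mm. The pivot is at about (595,20), the knob at (515.5,48.5) with the bar at about 74°, the post at -50.6° and the target at +22°. Now I'll work out the approach above the knob.

```bash
cat >> h.py <<'E'
from scipy.spatial.transform import Rotation as Ro
def go(x,y,z,yaw):
    s=env.state();R=Ro.from_euler("xyz",s["ee_rot"]);T=Ro.from_euler("xyz",[np.pi,0,np.radians(yaw)])
    t=R.inv().apply(np.array([x,y,z])-s["tcp_pos"])/1000;r=np.degrees((R.inv()*T).as_rotvec())/5
    print("travel",t.round(4),"rot",r.round(2));return t
E
python3 -c "
from h import *
go(515.5,48.5,200,74)"
```

```text
travel [-0.4562 -0.4302  0.0313] rot [ 0.   -0.   16.63]
```

```bash
python3 -m crank '[{"hand":1,"travel":[-0.02,-0.02,0],"rotation":[0,0,0.8]},{"hand":1,"travel":[-0.055,-0.05,0],"rotation":[0,0,2]},{"hand":1,"travel":[-0.09,-0.085,0],"rotation":[0,0,3.3]},{"hand":1,"travel":[-0.125,-0.12,0],"rotation":[0,0,4.6]},{"hand":1,"travel":[-0.16,-0.15,0],"rotation":[0,0,5.9]},{"hand":1,"travel":[-0.195,-0.185,0],"rotation":[0,0,7.2]},{"hand":1,"travel":[-0.23,-0.22,0],"rotation":[0,0,8.5]},{"hand":1,"travel":[-0.265,-0.25,0],"rotation":[0,0,9.8]},{"hand":1,"travel":[-0.3,-0.285,0.0],"rotation":[0,0,11]},{"hand":1,"travel":[-0.335,-0.315,0.01],"rotation":[0,0,12.2]},{"hand":1,"travel":[-0.37,-0.35,0.02],"rotation":[0,0,13.5]},{"hand":1,"travel":[-0.405,-0.38,0.03],"rotation":[0,0,14.8]},{"hand":1,"travel":[-0.435,-0.41,0.031],"rotation":[0,0,16]},{"hand":1,"travel":[-0.456,-0.43,0.031],"rotation":[0,0,16.6]},{"hand":1,"travel":[-0.456,-0.43,0.031],"rotation":[0,0,16.6]},{"hand":1,"travel":[-0.456,-0.43,0.031],"rotation":[0,0,16.6]}]' 40
python3 - <<'E'
from h import *
cv2.imwrite("pics/s1.png",env.read_camera("scene")[:,:,::-1])
m=env.masks_of("scene","clamp");print([(d["p"],d["pixel"],ray("scene",d["pixel"],85)) for d in m])
print(env.state()["joints"]);go(515.5,48.5,66,74)
E
```

```text
t: 2.7
tcp_pos: [515.1, 49.5, 200.3]
ee_rot: [-3.141, -0.001, 1.295]
ft_force: [-0.4, -0.6, 0.4]
finger_gap: 1.0
[(0.63, [252.5, 190.7], array([526.48441472,  41.81391157]))]
[-0.66201046  0.27419247  0.53335784  1.98962805 -0.17454814  0.92182291
 -0.31323658]
travel [-0.0015  0.0009  0.1343] rot [-0.   -0.01  0.06]
```

View pics/s1.png

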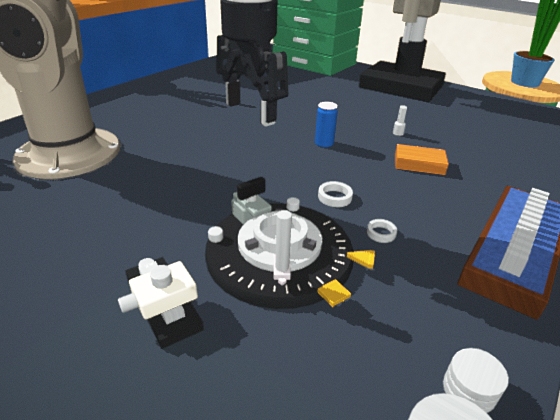

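Run:
```python
from h import *
print(proj("scene",[[515,49,200],[515,49,96],[515,49,66]]),proj("top",[[515,49,200]]))
cv2.imwrite("pics/t1.png",env.read_camera("top")[:,:,::-1])
```

```text
[[249.11555547 122.97005331]
 [249.83962372 181.0317132 ]
 [250.03542499 196.02271147]] [[266.452742   255.32034091]]
```

View pics/t1.png

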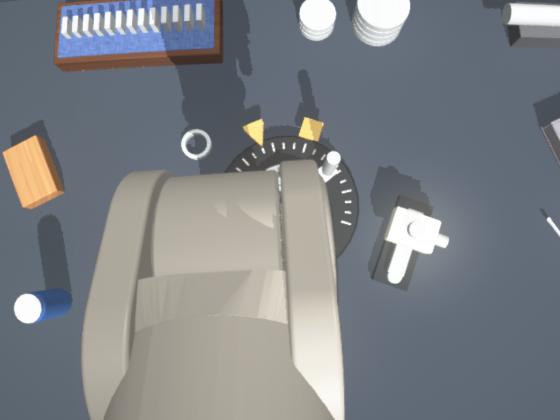

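The scene view shows the open fingers at about (251,112), which matches the projected TCP and lies straight above the knob at (250,185). The top view is blocked by the arm. Descending and gripping.

```bash
python3 -m crank '[{"hand":1,"travel":[-0.001,0.001,0.03],"rotation":[0,0,0]},{"hand":1,"travel":[-0.001,0.001,0.06],"rotation":[0,0,0]},{"hand":1,"travel":[-0.001,0.001,0.09],"rotation":[0,0,0]},{"hand":1,"travel":[-0.001,0.001,0.115],"rotation":[0,0,0]},{"hand":1,"travel":[-0.001,0.001,0.13],"rotation":[0,0,0]},{"hand":1,"travel":[-0.001,0.001,0.132],"rotation":[0,0,0]},{"hand":0.5,"travel":[-0.001,0.001,0.132],"rotation":[0,0,0]},{"hand":0.3,"travel":[-0.001,0.001,0.132],"rotation":[0,0,0]},{"hand":0,"travel":[-0.001,0.001,0.132],"rotation":[0,0,0]},{"hand":0,"travel":[-0.001,0.001,0.132],"rotation":[0,0,0]},{"hand":0,"travel":[-0.001,0.001,0.132],"rotation":[0,0,0]},{"hand":0,"travel":[-0.001,0.001,0.132],"rotation":[0,0,0]},{"hand":0,"travel":[-0.001,0.001,0.132],"rotation":[0,0,0]},{"hand":0,"travel":[-0.001,0.001,0.132],"rotation":[0,0,0]}]' 40
python3 - <<'E'
from h import *
cv2.imwrite("pics/s2.png",cv2.resize(env.read_camera("scene")[100:300,160:400,::-1],None,fx=3,fy=3))
E
```

```text
t: 4.6
tcp_pos: [517.1, 48.6, 69.3]
ee_rot: [3.14, -0.002, 1.295]
ft_force: [1.1, -1.6, 6.8]
finger_gap: 0.156
```

View pics/s2.png

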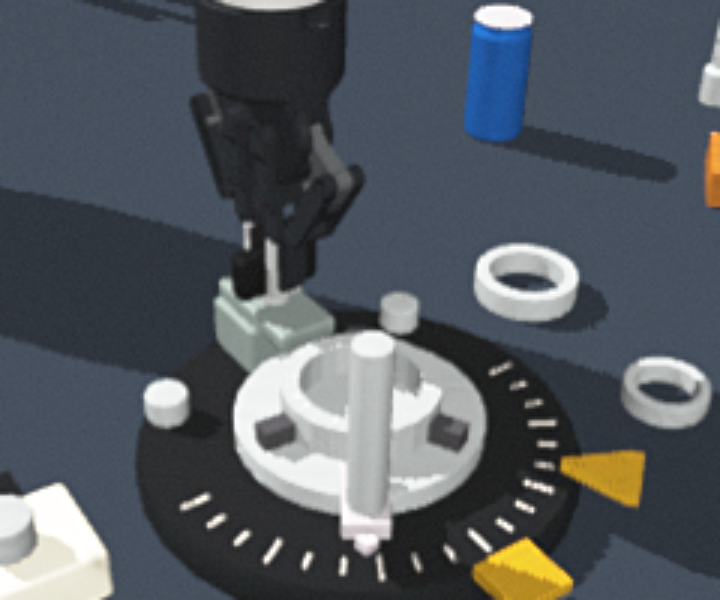

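The bar is held between the pads (gap 13 mm). Turning it counter-clockwise, which is minus tool z, by 70°.

```bash
python3 -m crank '[{"hand":0,"travel":[0,0,0],"rotation":[0,0,-0.7]},{"hand":0,"travel":[0,0,0],"rotation":[0,0,-1.6]},{"hand":0,"travel":[0,0,0],"rotation":[0,0,-2.6]},{"hand":0,"travel":[0,0,0],"rotation":[0,0,-3.6]},{"hand":0,"travel":[0,0,0],"rotation":[0,0,-4.6]},{"hand":0,"travel":[0,0,0],"rotation":[0,0,-5.6]},{"hand":0,"travel":[0,0,0],"rotation":[0,0,-6.6]},{"hand":0,"travel":[0,0,0],"rotation":[0,0,-7.6]},{"hand":0,"travel":[0,0,0],"rotation":[0,0,-8.6]},{"hand":0,"travel":[0,0,0],"rotation":[0,0,-9.6]},{"hand":0,"travel":[0,0,0],"rotation":[0,0,-10.6]},{"hand":0,"travel":[0,0,0],"rotation":[0,0,-11.6]},{"hand":0,"travel":[0,0,0],"rotation":[0,0,-12.6]},{"hand":0,"travel":[0,0,0],"rotation":[0,0,-13.6]},{"hand":0,"travel":[0,0,0],"rotation":[0,0,-14.2]},{"hand":0,"travel":[0,0,0],"rotation":[0,0,-14.2]},{"hand":0,"travel":[0,0,0],"rotation":[0,0,-14.2]}]'; python3 -c "
from h import *
s=env.state();print(s['joints'],s['wrist_torque'],np.degrees(s['ee_rot']))"
```

```text
t: 6.78
tcp_pos: [517.3, 48.6, 69.5]
ee_rot: [3.139, 0.002, 2.534]
ft_force: [0.5, 0.3, 0.8]
finger_gap: 0.159
[-0.30141745  0.44703453  0.10869673  2.06415441 -0.0802231   0.63133052
  0.82416514] [ 0.00068881 -0.08574872  0.02068545] [1.79863324e+02 9.79557292e-02 1.45165648e+02]
```

```bash
python3 -m crank '[{"hand":1,"travel":[0,0,0],"rotation":[0,0,0]},{"hand":1,"travel":[0,0,0],"rotation":[0,0,0]},{"hand":1,"travel":[0,0,0],"rotation":[0,0,0]},{"hand":1,"travel":[0,0,0],"rotation":[0,0,0]},{"hand":1,"travel":[0,0,-0.02],"rotation":[0,0,0]},{"hand":1,"travel":[0,0,-0.06],"rotation":[0,0,0]},{"hand":1,"travel":[0,0,-0.1],"rotation":[0,0,0]},{"hand":1,"travel":[0,0,-0.135],"rotation":[0,0,0]},{"hand":1,"travel":[0,0,-0.14],"rotation":[0,0,0]},{"hand":1,"travel":[0,0,-0.14],"rotation":[0,0,0]}]'
python3 - <<'E'
from h import *
go(648.8,-45.3,200,129.4)
cv2.imwrite("pics/s3.png",cv2.resize(env.read_camera("scene")[100:300,160:400,::-1],None,fx=3,fy=3))
E
```

```text
t: 8.02
tcp_pos: [516.6, 48.4, 209.2]
ee_rot: [3.139, 0.002, 2.534]
ft_force: [-0.5, 0.1, -0.4]
finger_gap: 1.002
travel [-0.162  -0.0015  0.0094] rot [0.03 0.01 3.15]
```

View pics/s3.png

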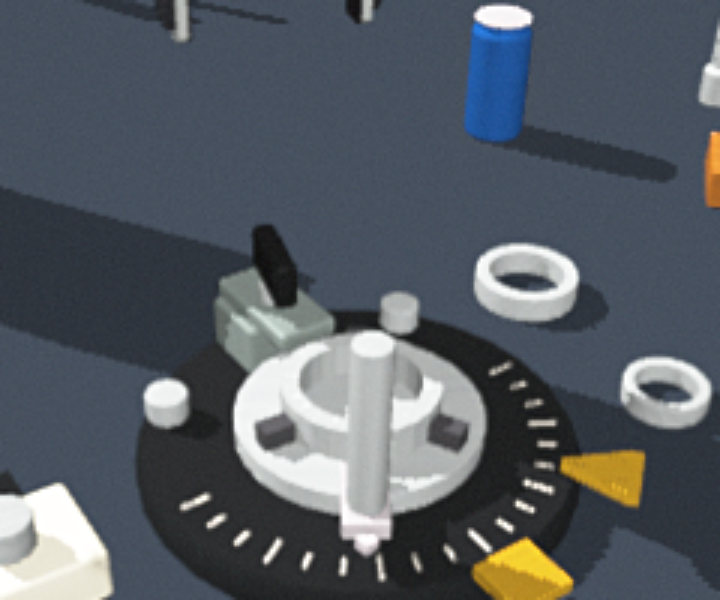

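The knob bar at crop (273,265) has turned by roughly 70°, and the head hasn't moved. Going to the post.

```bash
python3 -m crank '[{"hand":1,"travel":[-0.02,0,0],"rotation":[0,0,0.5]},{"hand":1,"travel":[-0.06,0,0],"rotation":[0,0,1.2]},{"hand":1,"travel":[-0.1,-0.001,0],"rotation":[0,0,2]},{"hand":1,"travel":[-0.14,-0.0015,0],"rotation":[0,0,2.8]},{"hand":1,"travel":[-0.162,-0.0015,0.0],"rotation":[0,0,3.15]},{"hand":1,"travel":[-0.162,-0.0015,0],"rotation":[0,0,3.15]},{"hand":1,"travel":[-0.162,-0.0015,0.02],"rotation":[0,0,3.15]},{"hand":1,"travel":[-0.162,-0.0015,0.05],"rotation":[0,0,3.15]},{"hand":1,"travel":[-0.162,-0.0015,0.08],"rotation":[0,0,3.15]},{"hand":1,"travel":[-0.162,-0.0015,0.105],"rotation":[0,0,3.15]},{"hand":1,"travel":[-0.162,-0.0015,0.112],"rotation":[0,0,3.15]},{"hand":1,"travel":[-0.162,-0.0015,0.112],"rotation":[0,0,3.15]},{"hand":0.5,"travel":[-0.162,-0.0015,0.112],"rotation":[0,0,3.15]},{"hand":0.3,"travel":[-0.162,-0.0015,0.112],"rotation":[0,0,3.15]},{"hand":0.25,"travel":[-0.162,-0.0015,0.112],"rotation":[0,0,3.15]},{"hand":0.2,"travel":[-0.162,-0.0015,0.112],"rotation":[0,0,3.15]},{"hand":0.2,"travel":[-0.162,-0.0015,0.112],"rotation":[0,0,3.15]},{"hand":0.2,"travel":[-0.162,-0.0015,0.112],"rotation":[0,0,3.15]}]' 30
python3 - <<'E'
from h import *
cv2.imwrite("pics/s4.png",cv2.resize(env.read_camera("scene")[100:300,160:400,::-1],None,fx=3,fy=3))
s=env.state();print(s["joints"])
p=np.array([594.9,20]);v=s["tcp_pos"][:2]-p;print(np.hypot(*v),np.degrees(np.arctan2(v[1],v[0])))
R=Ro.from_euler("xyz",s["ee_rot"])
for a in np.linspace(0,72.6,17):
    w=Ro.from_euler("z",a,degrees=True).apply([*v,0])[:2]-v
    print((R.inv().apply([*w,0])/1000).round(4)[:2],round(-a/5,2))
E
```

```text
t: 10.32
tcp_pos: [649.0, -45.2, 97.2]
ee_rot: [3.139, 0.001, 2.259]
ft_force: [-0.0, 0.8, 4.4]
finger_gap: 0.225
[-0.17477701  0.58605297  0.20728221  1.73840928 -0.15598003  0.83075059
  0.79217491]
84.64801744735637 -50.30832535717592
[0. 0.] -0.0
[0.0003 0.0067] -0.91
[0.0011 0.0133] -1.82
[0.0025 0.0199] -2.72
[0.0043 0.0263] -3.63
[0.0067 0.0326] -4.54
[0.0096 0.0387] -5.44
[0.0129 0.0445] -6.35
[0.0167 0.05  ] -7.26
[0.0209 0.0553] -8.17
[0.0255 0.0601] -9.07
[0.0304 0.0646] -9.98
[0.0358 0.0687] -10.89
[0.0414 0.0724] -11.8
[0.0473 0.0756] -12.7
[0.0534 0.0783] -13.61
[0.0597 0.0805] -14.52
```

View pics/s4.png

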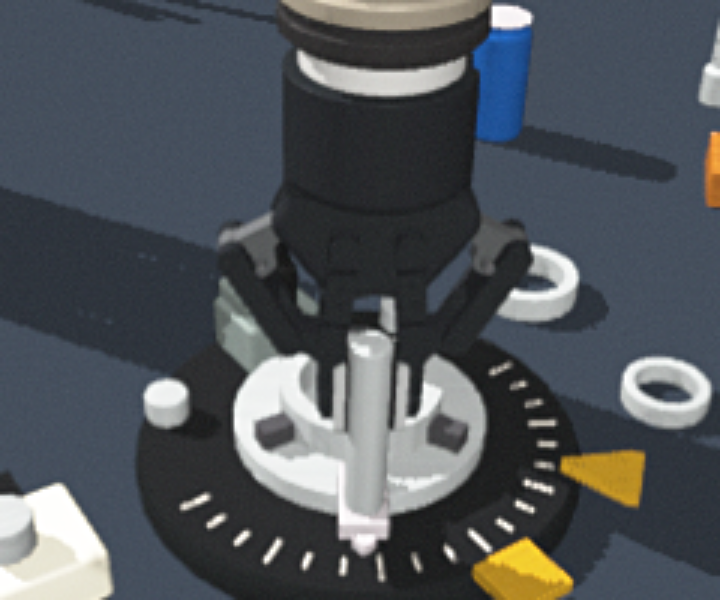

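The post is held between the pads (gap 19 mm). Swinging about 72° along the arc, turning the tool with it.

```bash
python3 -m crank '[{"hand":0.15,"travel":[0.0003,0.0067,0],"rotation":[0,0,-0.91]},{"hand":0.15,"travel":[0.0011,0.0133,0],"rotation":[0,0,-1.82]},{"hand":0.15,"travel":[0.0025,0.0199,0],"rotation":[0,0,-2.72]},{"hand":0.15,"travel":[0.0043,0.0263,0],"rotation":[0,0,-3.63]},{"hand":0.15,"travel":[0.0067,0.0326,0],"rotation":[0,0,-4.54]},{"hand":0.15,"travel":[0.0096,0.0387,0],"rotation":[0,0,-5.44]},{"hand":0.15,"travel":[0.0129,0.0445,0],"rotation":[0,0,-6.35]},{"hand":0.15,"travel":[0.0167,0.05,0],"rotation":[0,0,-7.26]},{"hand":0.15,"travel":[0.0209,0.0553,0],"rotation":[0,0,-8.17]},{"hand":0.15,"travel":[0.0255,0.0601,0],"rotation":[0,0,-9.07]},{"hand":0.15,"travel":[0.0304,0.0646,0],"rotation":[0,0,-9.98]},{"hand":0.15,"travel":[0.0358,0.0687,0],"rotation":[0,0,-10.89]},{"hand":0.15,"travel":[0.0414,0.0724,0],"rotation":[0,0,-11.8]},{"hand":0.15,"travel":[0.0473,0.0756,0],"rotation":[0,0,-12.7]},{"hand":0.15,"travel":[0.0534,0.0783,0],"rotation":[0,0,-13.61]},{"hand":0.15,"travel":[0.0590,0.0803,0],"rotation":[0,0,-14.4]},{"hand":0.15,"travel":[0.0590,0.0803,0],"rotation":[0,0,-14.4]},{"hand":0.15,"travel":[0.0590,0.0803,0],"rotation":[0,0,-14.4]}]'
python3 - <<'E'
from h import *
cv2.imwrite("pics/s5.png",cv2.resize(env.read_camera("scene")[190:310,240:400,::-1],None,fx=5,fy=5,interpolation=cv2.INTER_CUBIC))
s=env.state();print(s["joints"],s["wrist_torque"])
p=np.array([594.9,20]);v=s["tcp_pos"][:2]-p;print(np.hypot(*v),np.degrees(np.arctan2(v[1],v[0])))
E
```

```text
t: 12.62
tcp_pos: [677.3, 51.2, 97.3]
ee_rot: [-3.139, 0.01, -2.767]
ft_force: [12.6, 0.8, -7.2]
finger_gap: 0.226
[-0.08947282  0.61756497 -0.11160521  1.65255187  0.0854331   0.86617931
  1.70997406] [ 0.19477438 -2.37266296  0.341386  ]
88.07818635099068 20.7804046392974
```

View pics/s5.png

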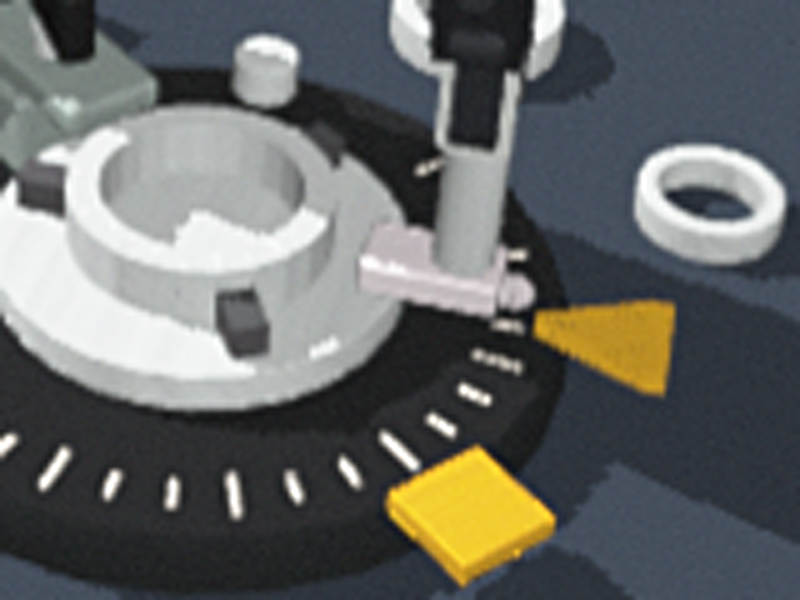

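Run:
```python
from h import *
C=lambda x,y,z:ray("scene",(240+(x+.5)/5-.5,190+(y+.5)/5-.5),z)
for p in [np.array([594.9,20]),np.array([597.3,22.3])]:
    an=lambda v:(round(np.degrees(np.arctan2(v[1]-p[1],v[0]-p[0])),2),round(np.hypot(*(v-p)),1))
    print("pointer",an(C(534,294,37)),"index",[an(C(535,y,z)) for z in (28,32) for y in (317,323,328)])
    q=[[p[0]+r*np.cos(np.radians(a)),p[1]+r*np.sin(np.radians(a)),z] for a in (20,22) for r,z in ((108,37),(110,28))]
    print(((proj("scene",q)-[240,190])*5+2).round(0).tolist())
im=env.read_camera("top");print([ (d["p"],d["pixel"]) for d in env.masks_of("top","index")])
cv2.imwrite("pics/t5.png",cv2.resize(im[110:210,210:340,::-1],None,fx=6,fy=6,interpolation=cv2.INTER_CUBIC))
```

```text
pointer (np.float64(21.86), np.float64(112.2)) index [(np.float64(21.76), np.float64(113.7)), (np.float64(20.32), np.float64(114.1)), (np.float64(19.13), np.float64(114.4)), (np.float64(19.37), np.float64(113.8)), (np.float64(17.95), np.float64(114.3)), (np.float64(16.79), np.float64(114.8))]
[[519.0, 299.0], [522.0, 322.0], [521.0, 291.0], [524.0, 314.0]]
pointer (np.float64(21.21), np.float64(109.1)) index [(np.float64(21.12), np.float64(110.6)), (np.float64(19.63), np.float64(111.0)), (np.float64(18.42), np.float64(111.4)), (np.float64(18.66), np.float64(110.8)), (np.float64(17.21), np.float64(111.4)), (np.float64(16.02), np.float64(111.9))]
[[529.0, 298.0], [532.0, 321.0], [531.0, 290.0], [534.0, 313.0]]
[]
```

The scene view puts the pointer at (347,249) and the index tip at (347,254). They agree to about 1°, which is the limit of this picture. I'll let go, clear the arm and measure with both cameras.

```bash
python3 -m crank '[{"hand":1,"travel":[0,0,0],"rotation":[0,0,0]},{"hand":1,"travel":[0,0,0],"rotation":[0,0,0]},{"hand":1,"travel":[0,0,0],"rotation":[0,0,0]},{"hand":1,"travel":[0,0,0],"rotation":[0,0,0]},{"hand":1,"travel":[0,0,-0.02],"rotation":[0,0,0]},{"hand":1,"travel":[0,0,-0.06],"rotation":[0,0,0]},{"hand":1,"travel":[0,0,-0.1],"rotation":[0,0,0]},{"hand":1,"travel":[0,0,-0.12],"rotation":[0,0,0]},{"hand":1,"travel":[0,0.03,-0.12],"rotation":[0,0,0]},{"hand":1,"travel":[0.01,0.08,-0.12],"rotation":[0,0,0]},{"hand":1,"travel":[0.02,0.13,-0.12],"rotation":[0,0,0]},{"hand":1,"travel":[0.02,0.18,-0.12],"rotation":[0,0,0]},{"hand":1,"travel":[0.03,0.23,-0.12],"rotation":[0,0,0]},{"hand":1,"travel":[0.033,0.28,-0.12],"rotation":[0,0,0]},{"hand":1,"travel":[0.033,0.32,-0.12],"rotation":[0,0,0]},{"hand":1,"travel":[0.033,0.32,-0.12],"rotation":[0,0,0]}]'
python3 - <<'E'
from h import *
im=env.read_camera("top");s=env.read_camera("scene")
np.save("t6.npy",im);np.save("s6.npy",s)
A=cv2.resize(im[115:275,190:350,::-1],None,fx=3.75,fy=3.75,interpolation=cv2.INTER_CUBIC)
cv2.imwrite("pics/t6.png",A)
print([ (d["p"],d["pixel"]) for d in env.masks_of("top","index")],[ (d["p"],d["pixel"],d["region"].sum()) for d in env.masks_of("top","clamp")])
E
```

```text
t: 14.78
tcp_pos: [525.4, 341.3, 216.3]
ee_rot: [-3.141, 0.009, -2.76]
ft_force: [0.8, -0.6, -0.5]
finger_gap: 1.0
[(0.64, [254.9, 121.6]), (0.47, [270.9, 254.5])] [(0.63, [270.1, 255.2], np.int64(330))]
```

View pics/t6.png

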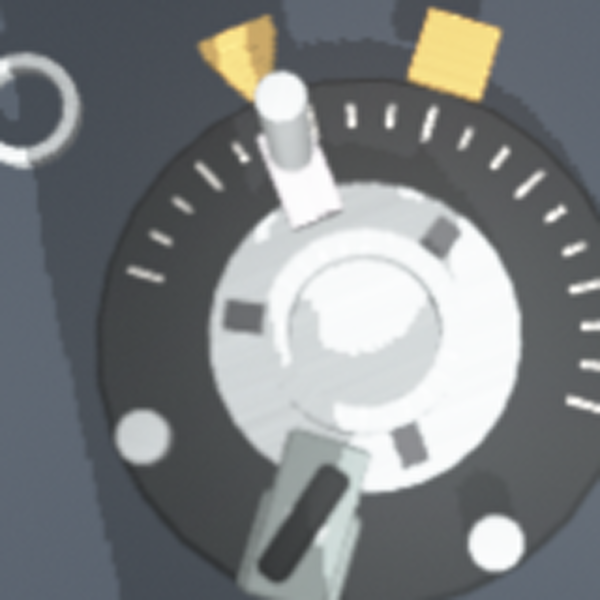

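Run:
```python
from h import *
top0=cv2.imread("pics/top0.png");sc0=cv2.imread("pics/scene0.png")
t6=np.load("t6.npy")[:,:,::-1].copy();s6=np.load("s6.npy")[:,:,::-1].copy()
def yellow(im,box):
    x0,y0,x1,y1=box;h=cv2.cvtColor(im[y0:y1,x0:x1],cv2.COLOR_BGR2HSV)
    m=cv2.inRange(h,(15,90,110),(35,255,255));n,l,st,c=cv2.connectedComponentsWithStats(m)
    k=1+st[1:,4].argmax();cn=cv2.findContours((l==k).astype(np.uint8),cv2.RETR_EXTERNAL,cv2.CHAIN_APPROX_NONE)[0][0]
    tri=cv2.minEnclosingTriangle(cn.astype(np.float32))[1][:,0]+[x0,y0]
    return c[k]+[x0,y0],st[k,4],tri
def white(im,box):
    x0,y0,x1,y1=box;g=cv2.cvtColor(im[y0:y1,x0:x1],cv2.COLOR_BGR2GRAY);c=cv2.HoughCircles(cv2.resize(g,None,fx=4,fy=4,interpolation=cv2.INTER_CUBIC),cv2.HOUGH_GRADIENT,1,200,param1=120,param2=12,minRadius=20,maxRadius=34)
    return c[0,0]/4+[x0-.375,y0-.375,0]
P0=white(top0,(315,140,350,175));P6=white(t6,(250,125,285,160));print("posttop px",P0,P6)
a,b=ray("top",P0[:2],141),ray("top",P6[:2],141)
m=(a+b)/2;d=b-a;L=np.hypot(*d);n=np.array([-d[1],d[0]])/L
p=m+n*np.sqrt(85**2-L*L/4);print("posts",a,b,"pivot",p)
for pv in (p,np.array([594.9,20.])):
    an=lambda v:(np.degrees(np.arctan2(v[1]-pv[1],v[0]-pv[0])).round(2),np.hypot(*(v-pv)).round(1))
    print("post0",an(a),"post6",an(b))
    for nm,im,box,cam in (("top0",top0,(235,112,272,150),"top"),("sc0",sc0,(340,240,385,275),"scene"),("s6",s6,(340,240,385,275),"scene")):
        c,ar,tri=yellow(im,box);print(nm,ar,c.round(1),"cen",[an(ray(cam,c,z)) for z in (24,28)],"tri",[(t.round(1).tolist(),an(ray(cam,t,28))) for t in tri])
cv2.imwrite("pics/s6.png",cv2.resize(s6[225:285,310:390],None,fx=10,fy=10,interpolation=cv2.INTER_CUBIC))
```

```text
posttop px [333.5        157.25         7.19999981] [264.5       140.25        6.5999999]
posts [649.27302917 -45.18999566] [676.42979146  51.24765082] pivot [596.75216301  21.6423215 ]
post0 (np.float64(-51.84), np.float64(85.0)) post6 (np.float64(20.38), np.float64(85.0))
top0 330 [255.1 130.7] cen [(np.float64(21.71), np.float64(137.7)), (np.float64(21.78), np.float64(136.6))] tri [([263.8, 117.3], (np.float64(13.34), np.float64(153.9))), ([240.6, 126.6], (np.float64(29.16), np.float64(154.3))), ([261.8, 147.8], (np.float64(22.41), np.float64(104.8)))]
sc0 368 [362.6 257.4] cen [(np.float64(21.95), np.float64(137.0)), (np.float64(19.98), np.float64(136.9))] tri [([375.2, 248.9], (np.float64(29.91), np.float64(156.1))), ([337.3, 252.7], (np.float64(19.3), np.float64(97.2))), ([372.1, 270.1], (np.float64(11.0), np.float64(156.2)))]
s6 368 [362.7 257.4] cen [(np.float64(21.94), np.float64(137.1)), (np.float64(19.97), np.float64(137.0))] tri [([337.3, 252.7], (np.float64(19.3), np.float64(97.2))), ([371.8, 269.9], (np.float64(11.04), np.float64(155.7))), ([376.0, 248.8], (np.float64(3
[... 271 characters left out ...]
loat64(156.1))), ([240.6, 126.6], (np.float64(29.36), np.float64(156.7))), ([261.8, 147.8], (np.float64(22.85), np.float64(107.1)))]
sc0 368 [362.6 257.4] cen [(np.float64(22.29), np.float64(139.4)), (np.float64(20.35), np.float64(139.3))] tri [([375.2, 248.9], (np.float64(30.09), np.float64(158.5))), ([337.3, 252.7], (np.float64(19.84), np.float64(99.5))), ([372.1, 270.1], (np.float64(11.45), np.float64(158.3)))]
s6 368 [362.7 257.4] cen [(np.float64(22.28), np.float64(139.5)), (np.float64(20.35), np.float64(139.3))] tri [([337.3, 252.7], (np.float64(19.84), np.float64(99.5))), ([371.8, 269.9], (np.float64(11.5), np.float64(157.8))), ([376.0, 248.8], (np.float64(30.24), np.float64(160.0)))]
```

View pics/s6.png

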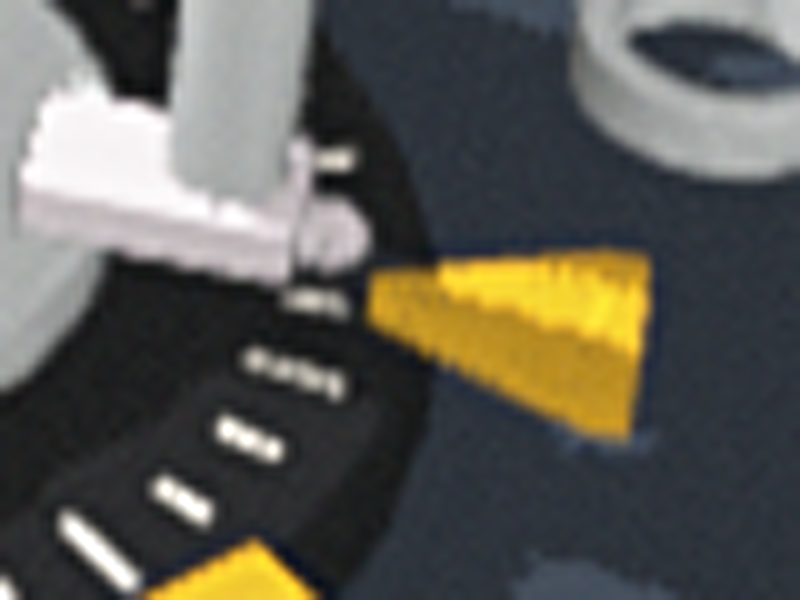

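Both cameras agree that the pointer is about 1.2° short (post at 20.4°, tab at about 21.7°). I'll regrip the post and nudge it about 1.7 mm tangentially.

```bash
python3 -c "
from h import *
go(676.3,52.5,97,-158)"
```

```text
travel [-0.0331 -0.3164  0.1206] rot [-0.04  0.11 -0.13]
```

```bash
python3 -m crank '[{"hand":1,"travel":[-0.005,-0.03,0],"rotation":[0,0.1,-0.13]},{"hand":1,"travel":[-0.01,-0.08,0],"rotation":[0,0.1,-0.13]},{"hand":1,"travel":[-0.015,-0.13,0],"rotation":[0,0.1,-0.13]},{"hand":1,"travel":[-0.02,-0.18,0],"rotation":[0,0.1,-0.13]},{"hand":1,"travel":[-0.025,-0.23,0],"rotation":[0,0.1,-0.13]},{"hand":1,"travel":[-0.03,-0.28,0],"rotation":[0,0.1,-0.13]},{"hand":1,"travel":[-0.033,-0.31,0],"rotation":[0,0.1,-0.13]},{"hand":1,"travel":[-0.033,-0.3164,0],"rotation":[0,0.1,-0.13]},{"hand":1,"travel":[-0.033,-0.3164,0],"rotation":[0,0.1,-0.13]},{"hand":1,"travel":[-0.033,-0.3164,0.03],"rotation":[0,0.1,-0.13]},{"hand":1,"travel":[-0.033,-0.3164,0.07],"rotation":[0,0.1,-0.13]},{"hand":1,"travel":[-0.033,-0.3164,0.105],"rotation":[0,0.1,-0.13]},{"hand":1,"travel":[-0.033,-0.3164,0.12],"rotation":[0,0.1,-0.13]},{"hand":1,"travel":[-0.033,-0.3164,0.12],"rotation":[0,0.1,-0.13]},{"hand":0.5,"travel":[-0.033,-0.3164,0.12],"rotation":[0,0.1,-0.13]},{"hand":0.3,"travel":[-0.033,-0.3164,0.12],"rotation":[0,0.1,-0.13]},{"hand":0.2,"travel":[-0.033,-0.3164,0.12],"rotation":[0,0.1,-0.13]},{"hand":0.15,"travel":[-0.033,-0.3164,0.12],"rotation":[0,0.1,-0.13]},{"hand":0.15,"travel":[-0.033,-0.3164,0.12],"rotation":[0,0.1,-0.13]},{"hand":0.15,"travel":[-0.033,-0.3164,0.12],"rotation":[0,0.1,-0.13]}]' 30; python3 -c "
from h import *
go(676.6,52.8,97,-158)
s=env.state()['tcp_pos'][:2];print(s,np.degrees(np.arctan2(s[1]-22,s[0]-597.1)))"
```

```text
t: 17.48
tcp_pos: [676.7, 52.2, 98.3]
ee_rot: [-3.137, 0.002, -2.758]
ft_force: [-0.7, -1.1, 5.5]
finger_gap: 0.224
travel [-0.0001  0.0006  0.0013] rot [-0.05  0.02 -0.01]
[676.70108236  52.1900164 ] 20.770053777519728
```

```bash
python3 -m crank '[{"hand":0.15,"travel":[0,0.0008,0],"rotation":[0,0,0]},{"hand":0.15,"travel":[0,0.0015,0],"rotation":[0,0,0]},{"hand":0.15,"travel":[0,0.0015,0],"rotation":[0,0,0]},{"hand":0.15,"travel":[0,0.0015,0],"rotation":[0,0,0]}]'; python3 -c "
from h import *
s=env.state()['tcp_pos'][:2];print(s,np.degrees(np.arctan2(s[1]-22,s[0]-597.1)))"
```

```text
t: 17.98
tcp_pos: [676.7, 52.2, 98.4]
ee_rot: [-3.136, 0.002, -2.759]
ft_force: [2.6, -4.5, 1.1]
finger_gap: 0.23
[676.69148198  52.20038496] 20.77887019381039
```

```bash
python3 -m crank '[{"hand":0.15,"travel":[0,0.001,0],"rotation":[0,0,0]},{"hand":0.15,"travel":[0,0.0018,0],"rotation":[0,0,0]},{"hand":0.15,"travel":[0,0.0022,0],"rotation":[0,0,0]},{"hand":0.15,"travel":[0,0.0022,0],"rotation":[0,0,0]}]'; python3 -c "
from h import *
s=env.state()['tcp_pos'][:2];print(s,np.degrees(np.arctan2(s[1]-22,s[0]-597.1)))"
```

```text
t: 18.48
tcp_pos: [676.5, 52.7, 98.4]
ee_rot: [-3.134, 0.003, -2.76]
ft_force: [3.7, -6.2, 0.4]
finger_gap: 0.224
[676.53782013  52.68016692] 21.117364692891687
```

```bash
python3 -m crank '[{"hand":0.3,"travel":[0,0,0],"rotation":[0,0,0]},{"hand":1,"travel":[0,0,0],"rotation":[0,0,0]},{"hand":1,"travel":[0,0,0],"rotation":[0,0,0]},{"hand":1,"travel":[0,0,0],"rotation":[0,0,0]},{"hand":1,"travel":[0,0,-0.02],"rotation":[0,0,0]},{"hand":1,"travel":[0,0,-0.06],"rotation":[0,0,0]},{"hand":1,"travel":[0,0,-0.1],"rotation":[0,0,0]},{"hand":1,"travel":[0,0,-0.12],"rotation":[0,0,0]},{"hand":1,"travel":[0,0.03,-0.12],"rotation":[0,0,0]},{"hand":1,"travel":[0.01,0.08,-0.12],"rotation":[0,0,0]},{"hand":1,"travel":[0.02,0.13,-0.12],"rotation":[0,0,0]},{"hand":1,"travel":[0.02,0.18,-0.12],"rotation":[0,0,0]},{"hand":1,"travel":[0.03,0.23,-0.12],"rotation":[0,0,0]},{"hand":1,"travel":[0.033,0.28,-0.12],"rotation":[0,0,0]},{"hand":1,"travel":[0.033,0.32,-0.12],"rotation":[0,0,0]},{"hand":1,"travel":[0.033,0.32,-0.12],"rotation":[0,0,0]}]'
python3 - <<'E'
from h import *
t7=env.read_camera("top")[:,:,::-1].copy();s7=env.read_camera("scene")[:,:,::-1].copy()
np.save("t7.npy",t7);np.save("s7.npy",s7)
g=[cv2.cvtColor(x,cv2.COLOR_BGR2GRAY).astype(np.float32) for x in (np.load("t6.npy")[:,:,::-1].copy(),t7,np.load("s6.npy")[:,:,::-1].copy(),s7)]
w=lambda a,b,x0,y0,x1,y1:cv2.phaseCorrelate(a[y0:y1,x0:x1].copy(),b[y0:y1,x0:x1].copy(),cv2.createHanningWindow((x1-x0,y1-y0),cv2.CV_32F))
print("top post shift",w(g[0],g[1],250,126,280,156),"pointer scene",w(g[2],g[3],330,235,354,259))
p=np.array([596.75,21.64])
q=lambda a,r,z:[p[0]+r*np.cos(np.radians(a)),p[1]+r*np.sin(np.radians(a)),z]
print("1deg =",proj("top",[q(20,85,141),q(21,85,141)]).round(2).tolist(),proj("scene",[q(20,108,37),q(21,108,37)]).round(2).tolist())
A=cv2.resize(t7[110:190,225:305],None,fx=6,fy=6,interpolation=cv2.INTER_CUBIC);B=cv2.resize(s7[225:285,310:350+20],None,fx=8,fy=8,interpolation=cv2.INTER_CUBIC)
for a,c in ((20.5,(0,0,255)),(21.8,(0,255,0))):
    for pt in proj("top",[q(a,85,141)]): cv2.circle(A,tuple(int(v) for v in ((pt-[225,110]+.5)*6)),3,c,-1)
cv2.imwrite("pics/f7.png",cv2.hconcat([A[:480],cv2.copyMakeBorder(B,0,0,0,0,0)][:1]+[B[:480,:320]]))
cv2.imwrite("pics/s7.png",B)
print(env.masks_of("top","clamp")[0]["pixel"]);go(516.8,48.5,200,145)
E
```

```text
t: 20.48
tcp_pos: [523.2, 342.5, 215.9]
ee_rot: [-3.136, 0.002, -2.753]
ft_force: [-0.3, -0.3, 0.7]
finger_gap: 1.001
top post shift ((-1.3440474720284143, 0.37809401577867696), 0.8962674289279514) pointer scene ((0.11658925343565585, -0.7578772148050419), 0.899137401746379)
1deg = [[264.88, 140.11], [263.9, 140.49]] [[344.95, 249.25], [345.13, 248.5]]
[270.2, 255.6]
travel [ 0.1162 -0.264   0.0177] rot [-0.08  0.07 11.36]
```

View pics/f7.png

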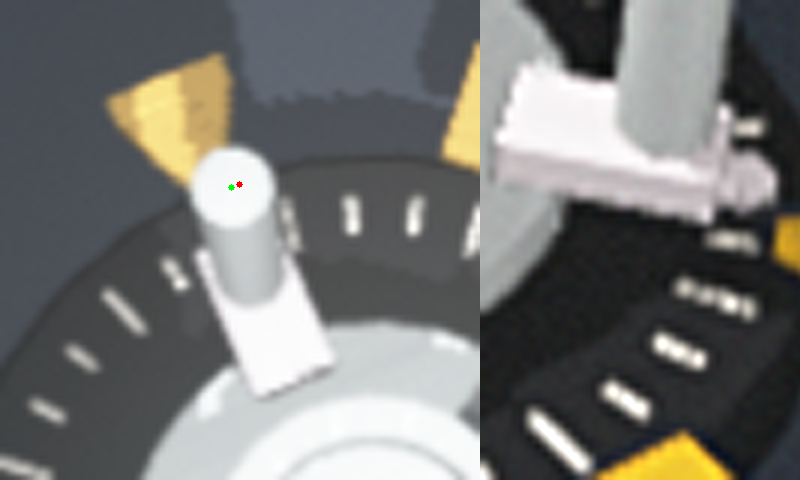

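The post top is now centred on the 21.8° mark, a shift of +1.0 to +1.4°. In the scene view the pointer stands 4.4 px above the tab's top corner, where 4.6 px is expected when aligned. Back to the knob.

```bash
python3 -m crank '[{"hand":1,"travel":[0.01,-0.025,0],"rotation":[0,0,1]},{"hand":1,"travel":[0.03,-0.07,0],"rotation":[0,0,2.8]},{"hand":1,"travel":[0.05,-0.115,0],"rotation":[0,0,4.6]},{"hand":1,"travel":[0.07,-0.16,0],"rotation":[0,0,6.5]},{"hand":1,"travel":[0.09,-0.205,0],"rotation":[0,0,8.4]},{"hand":1,"travel":[0.105,-0.24,0.01],"rotation":[0,0,10.2]},{"hand":1,"travel":[0.116,-0.264,0.0177],"rotation":[0,0,11.4]},{"hand":1,"travel":[0.116,-0.264,0.0177],"rotation":[0,0,11.4]},{"hand":1,"travel":[0.116,-0.264,0.0177],"rotation":[0,0,11.4]}]'; python3 -c "
from h import *
go(517,48.5,67,145)"
```

```text
t: 21.75
tcp_pos: [517.2, 48.7, 200.4]
ee_rot: [-3.139, 0.009, 2.528]
ft_force: [-0.0, -0.2, 0.6]
finger_gap: 1.003
travel [0.0013 0.     0.1334] rot [-0.03  0.1  -0.03]
```

```bash
python3 -m crank '[{"hand":1,"travel":[0.001,0,0.03],"rotation":[0,0.1,0]},{"hand":1,"travel":[0.001,0,0.06],"rotation":[0,0.1,0]},{"hand":1,"travel":[0.001,0,0.09],"rotation":[0,0.1,0]},{"hand":1,"travel":[0.001,0,0.115],"rotation":[0,0.1,0]},{"hand":1,"travel":[0.001,0,0.13],"rotation":[0,0.1,0]},{"hand":1,"travel":[0.001,0,0.132],"rotation":[0,0.1,0]},{"hand":0.5,"travel":[0.001,0,0.132],"rotation":[0,0.1,0]},{"hand":0.3,"travel":[0.001,0,0.132],"rotation":[0,0.1,0]},{"hand":0,"travel":[0.001,0,0.132],"rotation":[0,0.1,0]},{"hand":0,"travel":[0.001,0,0.132],"rotation":[0,0.1,0]},{"hand":0,"travel":[0.001,0,0.132],"rotation":[0,0.1,0]},{"hand":0,"travel":[0.001,0,0.132],"rotation":[0,0.1,0]},{"hand":0,"travel":[0.001,0,0.132],"rotation":[0,0.1,0]}]' 50; python3 -c "
from h import *
s=env.state();print(s['joints'],np.degrees(s['ee_rot']),s['wrist_torque'])"
```

```text
t: 23.38
tcp_pos: [517.5, 48.4, 69.1]
ee_rot: [-3.14, 0.0, 2.528]
ft_force: [-0.6, -0.5, 5.9]
finger_gap: 0.153
[-0.25289516  0.4479578   0.04769274  2.05774606 -0.03224605  0.63753259
  0.77356765] [-1.79903194e+02  2.42734579e-02  1.44862772e+02] [0.12376841 0.42451606 0.20319924]
```

```bash
python3 -m crank '[{"hand":0,"travel":[0,0,0],"rotation":[0,0,0.7]},{"hand":0,"travel":[0,0,0],"rotation":[0,0,1.6]},{"hand":0,"travel":[0,0,0],"rotation":[0,0,2.6]},{"hand":0,"travel":[0,0,0],"rotation":[0,0,3.6]},{"hand":0,"travel":[0,0,0],"rotation":[0,0,4.6]},{"hand":0,"travel":[0,0,0],"rotation":[0,0,5.6]},{"hand":0,"travel":[0,0,0],"rotation":[0,0,6.6]},{"hand":0,"travel":[0,0,0],"rotation":[0,0,7.6]},{"hand":0,"travel":[0,0,0],"rotation":[0,0,8.6]},{"hand":0,"travel":[0,0,0],"rotation":[0,0,9.6]},{"hand":0,"travel":[0,0,0],"rotation":[0,0,10.6]},{"hand":0,"travel":[0,0,0],"rotation":[0,0,11.6]},{"hand":0,"travel":[0,0,0],"rotation":[0,0,12.6]},{"hand":0,"travel":[0,0,0],"rotation":[0,0,13.6]},{"hand":0,"travel":[0,0,0],"rotation":[0,0,14.0]},{"hand":0,"travel":[0,0,0],"rotation":[0,0,14.0]}]'; python3 -c "
from h import *
s=env.state();print(s['joints'],np.degrees(s['ee_rot']),s['wrist_torque'])"
```

```text
t: 25.38
tcp_pos: [517.1, 48.3, 69.2]
ee_rot: [-3.141, 0.002, 1.307]
ft_force: [-1.8, -0.5, 4.9]
finger_gap: 0.154
[-0.50702412  0.47125975  0.36709282  2.0750236  -0.27304334  0.64228833
 -0.21951807] [-1.79950344e+02  1.13842109e-01  7.49071083e+01] [-0.08226775  0.63429389  0.08459734]
```

Continuing gently to the end stop, watching the torque.

```bash
python3 -m crank '[{"hand":0,"travel":[0,0,0],"rotation":[0,0,0.2]},{"hand":0,"travel":[0,0,0],"rotation":[0,0,0.5]},{"hand":0,"travel":[0,0,0],"rotation":[0,0,0.8]},{"hand":0,"travel":[0,0,0],"rotation":[0,0,0.8]}]'; python3 -c "
from h import *
s=env.state();print(np.degrees(s['ee_rot']),s['wrist_torque'])"
python3 -m crank '[{"hand":0,"travel":[0,0,0],"rotation":[0,0,0.2]},{"hand":0,"travel":[0,0,0],"rotation":[0,0,0.5]},{"hand":0,"travel":[0,0,0],"rotation":[0,0,0.8]},{"hand":0,"travel":[0,0,0],"rotation":[0,0,0.8]}]'; python3 -c "
from h import *
s=env.state();print(np.degrees(s['ee_rot']),s['wrist_torque'])"
```

```text
t: 25.88
tcp_pos: [517.1, 48.3, 69.2]
ee_rot: [-3.141, 0.002, 1.238]
ft_force: [-3.1, -1.2, 4.6]
finger_gap: 0.154
[-1.79961518e+02  1.32712732e-01  7.09402468e+01] [-0.04489575  0.48915402  0.59018363]
t: 26.38
tcp_pos: [517.1, 48.3, 69.3]
ee_rot: [-3.141, 0.003, 1.172]
ft_force: [-2.9, -1.7, 5.8]
finger_gap: 0.157
[-179.98918466    0.18871829   67.13044151] [-0.34787246  0.52956234  1.99835595]
```

Torque climbed to 2 N m, so the knob is at the end stop (bar at about 70°). I'll ease off slightly, release and retreat aside.

```bash
python3 -m crank '[{"hand":0,"travel":[0,0,0],"rotation":[0,0,-0.2]},{"hand":0.25,"travel":[0,0,0],"rotation":[0,0,-0.4]},{"hand":0.5,"travel":[0,0,0],"rotation":[0,0,-0.4]},{"hand":1,"travel":[0,0,0],"rotation":[0,0,-0.4]},{"hand":1,"travel":[0,0,0],"rotation":[0,0,-0.4]},{"hand":1,"travel":[0,0,0],"rotation":[0,0,-0.4]},{"hand":1,"travel":[0,0,-0.02],"rotation":[0,0,0]},{"hand":1,"travel":[0,0,-0.06],"rotation":[0,0,0]},{"hand":1,"travel":[0,0,-0.1],"rotation":[0,0,0]},{"hand":1,"travel":[0,0,-0.14],"rotation":[0,0,0]},{"hand":1,"travel":[0,0,-0.15],"rotation":[0,0,0]}]'; python3 -c "
from h import *
go(525,340,216,70)"
```

```text
t: 27.75
tcp_pos: [518.7, 48.9, 221.8]
ee_rot: [3.138, 0.0, 1.171]
ft_force: [0.5, -0.1, -0.5]
finger_gap: 1.0
travel [ 0.2706 -0.1074  0.0054] rot [ 0.04  0.   -0.58]
```

```bash
python3 -m crank '[{"hand":1,"travel":[0.03,-0.012,0],"rotation":[0,0,0]},{"hand":1,"travel":[0.07,-0.028,0],"rotation":[0,0,0]},{"hand":1,"travel":[0.11,-0.044,0],"rotation":[0,0,0]},{"hand":1,"travel":[0.15,-0.06,0],"rotation":[0,0,0]},{"hand":1,"travel":[0.19,-0.076,0],"rotation":[0,0,0]},{"hand":1,"travel":[0.23,-0.092,0],"rotation":[0,0,0]},{"hand":1,"travel":[0.26,-0.104,0],"rotation":[0,0,0]},{"hand":1,"travel":[0.27,-0.107,0],"rotation":[0,0,0]},{"hand":1,"travel":[0.27,-0.107,0],"rotation":[0,0,0]},{"hand":1,"travel":[0.27,-0.107,0],"rotation":[0,0,0]}]'
python3 - <<'E'
from h import *
t=env.read_camera("top");m=env.masks_of("top","clamp")[0]
ys,xs=np.nonzero(m["region"]);pts=np.array([ray("top",(x,y),88) for x,y in zip(xs,ys)]);w,v=np.linalg.eigh(np.cov(pts.T));print("bar",pts.mean(0),np.degrees(np.arctan2(v[1,1],v[0,1])))
s=env.read_camera("scene")
G=lambda x:cv2.cvtColor(np.ascontiguousarray(x),cv2.COLOR_BGR2GRAY).astype(np.float32)
w=lambda a,b,x0,y0,x1,y1:cv2.phaseCorrelate(a[y0:y1,x0:x1].copy(),b[y0:y1,x0:x1].copy(),cv2.createHanningWindow((x1-x0,y1-y0),cv2.CV_32F))
print(w(G(np.load("t7.npy")),G(t[:,:,::-1]),250,126,280,156),w(G(np.load("s7.npy")),G(s[:,:,::-1]),330,235,354,259),
 "tab",w(G(cv2.imread("pics/scene0.png")),G(s[:,:,::-1]),352,242,384,274))
A=cv2.resize(t[110:290,195:345,::-1],None,fx=3.3,fy=3.3,interpolation=cv2.INTER_CUBIC)[:590];B=cv2.resize(s[225:285,325:365,::-1],(393,590),interpolation=cv2.INTER_CUBIC)
cv2.imwrite("pics/f8.png",cv2.resize(cv2.hconcat([A,B]),(795,530)))
E
```

```text
t: 29.0
tcp_pos: [525.6, 337.1, 221.3]
ee_rot: [3.138, 0.001, 1.169]
ft_force: [1.1, 0.2, -0.1]
finger_gap: 0.999
bar [515.5062918   49.36379575] 71.61300151287266
((0.04199074033146388, -0.004203574234191265), 0.9988821246888903) ((-0.06513047857531262, 0.015453878471578975), 0.9621912381715245) tab ((0.34557051303404585, -0.21753752833385676), 0.6410295218229294)
```

View pics/f8.png

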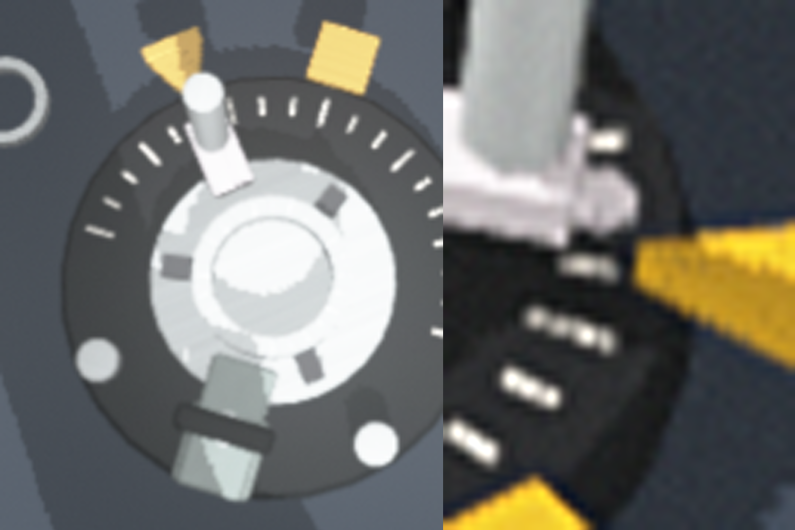

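The knob bar is back across the lug at the tight position, the pointer stands at the triangle's tip, and the arm is clear. Handing in.

```bash
python3 -c "
from bench import env
print(env.finish_job())"
```

```text
the job is handed in; nothing more can be done
None
```

The job is done and handed in at about 29 s of the 66 s allowed. I loosened the knob by 71° and swung the head by its post to the pointed tab. After measuring from both cameras I nudged it a further 1.1° or so, then turned the knob back until it met its end stop.

**Clamp:** the torque rose to 2 N m at the stop. The bar now lies at about 71.6°, against 74° at the start, so it is at least as tight as before. The head did not move while clamping (image shift under 0.1 px in both cameras).

**Pointer:** it stands at about 21.6° against the tab's estimated 21.8°. I could measure this to roughly 0.5–1° only, because the post hides the tab's tip in the top view.

**Pointed tab:** its centre stayed put to within 0.1 px from the start until after the main swing. One later check disagreed: a weak image correlation showed a 0.35–0.4 px shift. I put that down to changed shadows, since nothing touched the tab.

Recorded wrist forces stayed below about 15 N. The arm ended up clear of everything.

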